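# Put up the churchyard wall on the gaming table

## Robot

A 6-joint arm with a two-finger parallel gripper is mounted at the origin on the work surface. World frame = base frame: x ahead of the robot, y to its left, z up, the work surface at z = 0. Lengths are in m, angles in rad, forces in N, time in s.
With the tool pointing down it reaches from about 0.35 to 0.875 m from the base axis. Payload 4.2 kg.
Tool frame: the origin (TCP) lies midway between the tips of the shut fingers; the grasp point (between the pads) lies 19 mm behind it; z points along the fingers, y is the line along which they close (so a half turn about z gives the same grasp; the last joint's range is limited). The gripper opens to 85 mm and grips with 20 to 120 N. Pads are 22 mm wide; open, the fingers measure 114 mm over their backs; the gripper's body (76 mm by 85 mm) begins 54 mm behind the grasp point. The pads swing forward as they close: fully open they stand 13 mm farther back than shut.
Start: joints at [-0.945, 0.385, 0.008, 0, -1.194, -0.259], TCP at [0.224, -0.583, 0.231] pointing down, gripper open.
Joint ranges: [-3.14, 3.14], [-1.21, 2.06], [-1.07, 1.41], [-3.16, 2.05], [-2.99, -0.16], [-3.1, 3.1]. Speed limits (rad/s): [2.79, 2.79, 3.14, 3.14, 3.14, 3.14].

## Interface

Orientations are given as a unit quaternion [x, y, z, w].
In Python, from cell import arm gives the robot as it stands. The module is installed in compiled form; this text tells all that it offers.
- The arm moves only by the tool apply_moves, never from a script. Its argument "rows" is a list that holds one entry, the list of rows, each a list of 7 numbers: the finger opening in mm, from 0 to 85.4, then the shift along the world's x, y, z in mm, then the turn, a rotation vector about the world's x, y, z in degrees. A call has 1 to 8 rows; each row is the pose to reach, as a shift and turn from the pose commanded when the call began; what a row does not reach only later rows make up. A row lasts 1/10 s, in which the tool goes at most 50 mm and 8.59 degrees, less where a joint would pass 70% of its speed; a pose out of reach is approached as far as the arm can. A call with a gripper value outside its range is refused whole. The fingers move at their own pace and stop on an object; "grip_force" is the grip in N (left out, the last holds). Time passes only in rows, so rows that repeat a pose let the fingers close. It gives the time, the measured TCP pose, the force, the opening and the grip force at its end, in the units of the state.
- arm.get_obs(): the state, without advancing time (a new reading comes with each control period).
- arm.grab_frame(name): name is "scene" or "top" or "wrist"; returns a dict with "color" (384x512x3 uint8, blue, green, red), "intrinsics" (3x3 intrinsics, pixels), "R" (3x3) and "t" (3): a world point X has camera coordinates R X + t; the wrist camera has in their place "tool_from_camera" (4x4, takes a point from camera to tool coordinates, whose origin is the TCP and whose axes are the flange's). Camera axes: x right, y down, z forward; pixel columns grow to the right and rows downward; lengths in m; the calibration is good to about 2 mm. A picture is of the moment at which its call begins: read the wrist's pose just before it. There is no depth.
- arm.job_done(): hands the job in; it is judged then, once.
The state is a dict: "t": time; "qpos": joint angles; "joint_velocities": joint speeds; "tau": joint torques, N m; "position": TCP position; "eef_rot": TCP orientation; "ft_force": force on the tool from outside, world axes, zero at the start; "wrist_torque": the same for the moment, N m; "opening": finger opening in m; "gripper_force": force on a finger pad.
Only numpy, scipy, OpenCV 4.12 (cv2) and the standard library are available. Lean on these libraries where they do the work, as an engineer would, in place of code of your own. Each camera call takes 0.05 s, during which the arm holds its last target. There are 200 camera calls.

## Task

Put up the churchyard wall of this tabletop game: take the grey stone wall panel off its leaning rack, stand it wooden foot down in the slot of the stone plinth (feel for the slot: the plinth shifts a little on its tile) and press it fully home past the spring clip. Then set the terracotta ridge coping astride the wall's top edge, resting fully down with its ends even with the wall's. Do not disturb the figures, vehicles, die or tape measure.

Things in the scene. Friction and masses are not known exactly. Their poses are not given: they have to be found in the camera images.
- wall: Wall panel, grey stone pattern, lowest 21 mm bare light wood (foot). 8 mm thick (x), 100 mm long (y), 110 mm high (z); 80-150 g. Origin: centre of the foot's underside; z points foot to top. May stand either way round. Starts in the rack foot down, top leaning about 0.6 rad from upright towards the rack's -x; its upper 45 mm stand free on both faces.
- rack: Fixed plywood rack, 90 mm along y. Origin: on the table below the wall's foot. A sloping board carries the wall's lower 62 mm from beneath (-x side), a ledge 16 mm above the table carries the foot, a 12 mm lip stands before it (+x).
- base: Fixed green tile 120 mm (x) by 150 mm (y) by 6 mm; origin: centre of its underside. On it a stone plinth 46 mm (x) by 130 mm (y) by 26 mm (top 32 mm above the table) with a slot along y in its top. The plinth is a stiff sliding fit across the tile and stands up to 5 mm to either side (along x) of the tile's middle; this pose does not tell where: find the slot by touch or sight.
- slot (a point): The slot's mouth at plinth-top height if the plinth stood in the tile's middle; axes as base; true slot up to 5 mm off along x. Slot 10 mm wide (x), 106 mm long (y), 22 mm deep, 1.5 mm chamfer. A sprung brass roller at mid-length bulges 3.5 mm in from the +x side: the wall stops on it about 6 mm down and must be pressed past it with about 5 to 12 N to the floor.
- coping: Terracotta ridge coping, a rigid saddle 30 mm wide (x), 104 mm long (y), 27 mm high; sides upright to 21 mm, tiles slope above; 50-100 g. Origin: centre of its underside, at the lower edges of its two legs (9 mm thick, 16 mm deep, 12 mm gap between, along y). Stands on its legs on the table; on the wall its origin lies 94 mm above the wall's underside.
- figure_red: Bystander: painted figure in a red coat, 42 mm tall on a 25 mm round black base, near the rack. Origin: centre of its underside.
- figure_blue: Bystander: painted figure in a blue coat, 42 mm tall on a 25 mm round base, on a corner of the green tile. Origin: centre of its underside.
- bus: Bystander: white toy bus 115 x 42 x 48 mm. Origin: centre of its underside, x along its length.
- car: Bystander: green toy car 85 x 36 x 30 mm. Origin: centre of its underside, x along its length.
- die: Bystander: red 16 mm die near the coping. Origin: centre of its underside.
- tape: Bystander: grey tape measure, a 60 mm disc 22 mm high. Origin: centre of its underside.
Things that resemble listed ones, but are neither listed nor needed, are in the scene too. Several things look just like the coping: the one meant starts farthest to the robot's right.

How it is judged:
By the outcome, as a careful person would: the job done as asked, in the order asked, and still so for the second after the job is handed in, with the robot touching nothing.
It also fails if it takes over 72 s, if anything falls off the work surface, if the arm or the gripper's body presses on something with over 40 N, if the wrist force passes 120 N, or if a joint passes its speed limit or range.

## Working session

There is one attempt and no reset: what is moved stays moved. The work goes in short steps, Python scripts to look and compute and a tool call to move; the robot and the scene stay as the last step left them, time stands still between calls to the robot, and variables do not carry over. Pictures are saved under pics/ and viewed, at most 10 in all, crops included, and the job is handed in when it is done.

Besides the shell and the picture viewer there is one more tool, called after "Call:" by a JSON object that holds its "fn" and its "kwargs", one argument or row to a line. apply_moves: Moves the arm, as the interface text tells. Its arguments: {"type":"object","properties":{"rows":{"type":"array"},"grip_force":{"type":"number"}},"required":["rows"]}

```bash
mkdir -p pics; cat > h.py <<'E'
import numpy as np, cv2, json
from cell import arm
def grab(n,name):
    o=arm.get_obs(); f=arm.grab_frame(n); cv2.imwrite(f'pics/{name}.png',f['color'])
    d={k:np.array(v).tolist() for k,v in f.items() if k!='color'}
    d['pos']=np.array(o['position']).tolist(); d['rot']=np.array(o['eef_rot']).tolist()
    json.dump(d,open(f'pics/{name}.json','w')); return f
def cam(name):
    from scipy.spatial.transform import Rotation as Ro
    d=json.load(open(f'pics/{name}.json')); K=np.array(d['intrinsics'])
    if 'R' in d: return K,np.array(d['R']),np.array(d['t'])
    T=np.array(d['tool_from_camera']); W=np.eye(4)
    r=np.array(d['rot']); W[:3,:3]=Ro.from_quat(r).as_matrix() if r.size==4 else r
    W[:3,3]=d['pos']; C=np.linalg.inv(W@T); return K,C[:3,:3],C[:3,3]
def on_plane(name,uv,z):
    K,R,t=cam(name); out=[]
    for u,v in uv:
        d=R.T@np.linalg.solve(K,[u,v,1]); c=-R.T@t; out.append(c+d*(z-c[2])/d[2])
    return np.array(out)
def proj(name,X):
    K,R,t=cam(name); p=(K@(R@np.atleast_2d(X).T+t[:,None])).T; return p[:,:2]/p[:,2:]
def tri(obs):
    A=[];b=[]
    for name,(u,v) in obs:
        K,R,t=cam(name); P=K@np.c_[R,t]
        for r in (u*P[2]-P[0],v*P[2]-P[1]): A.append(r[:3]);b.append(-r[3])
    return np.linalg.lstsq(np.array(A),np.array(b),rcond=None)[0]
E
python3 - <<'E'
from h import *
print(arm.get_obs())
a=grab('top','top0')['color'];b=grab('scene','sc0')['color'];c=grab('wrist','wr0')['color']
cv2.imwrite('pics/top0b.png',cv2.resize(a,(800,600),interpolation=cv2.INTER_CUBIC))
cv2.imwrite('pics/sc0b.png',cv2.resize(b,(800,600),interpolation=cv2.INTER_CUBIC))
for n in('top0','sc0'):
  K,R,t=cam(n);print(n,K.tolist(),-R.T@t,R[2])
E
```

```text
{'t': 0.0, 'qpos': array([-9.45402057e-01,  3.85568341e-01,  6.64842990e-03, -5.02255408e-04,
       -1.19395427e+00, -2.58585891e-01]), 'joint_velocities': array([-0.00106736, -0.00051015, -0.00014953, -0.0012106 ,  0.00141945,
       -0.00083109]), 'tau': array([-8.48126911e-04, -3.92287767e+01,  1.88398057e+01,  4.18600872e+00,
       -4.52113876e-03, -9.03941498e-06]), 'position': array([ 0.22396346, -0.58289287,  0.2302228 ]), 'eef_rot': array([-1.82286516e-01,  9.83244879e-01,  1.03892610e-03, -2.33409199e-04]), 'ft_force': array([ 0.25176731, -0.58511464, -0.85067063]), 'wrist_torque': array([ 0.01181097, -0.00959843, -0.0073126 ]), 'gripper_force': 0.0, 'opening': 0.08540095009639032}
top0 [[417.4110961518583, 0.0, 253.39313853475247], [0.0, 417.4110961518583, 185.6717147927802], [0.0, 0.0, 1.0]] [ 0.455779   -0.02943933  1.10057822] [ 0.1030529   0.01369398 -0.99458161]
sc0 [[392.5575705554362, 0.0, 251.57474360845563], [0.0, 392.5575705554362, 187.73627206097126], [0.0, 0.0, 1.0]] [0.9404633  0.28658711 0.87290103] [-0.42935617 -0.32322125 -0.84331566]
```

View pics/top0b.png

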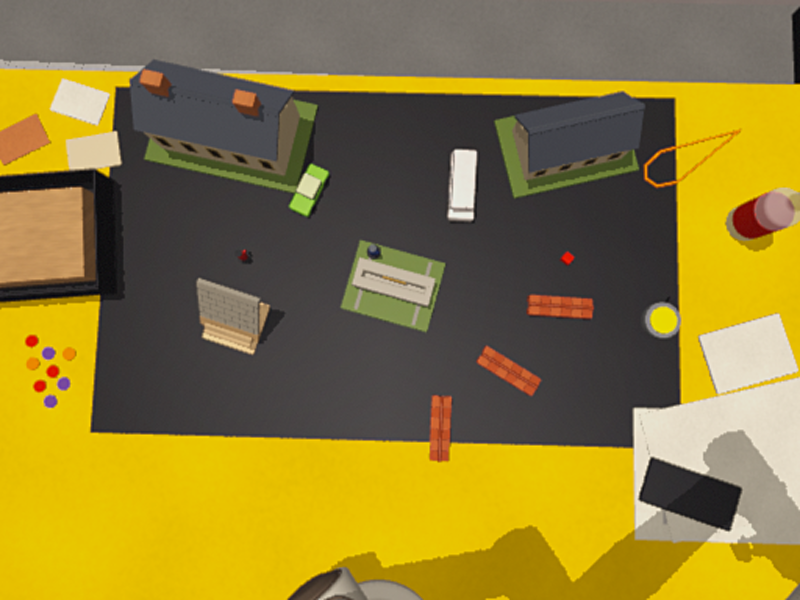

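View pics/sc0b.png

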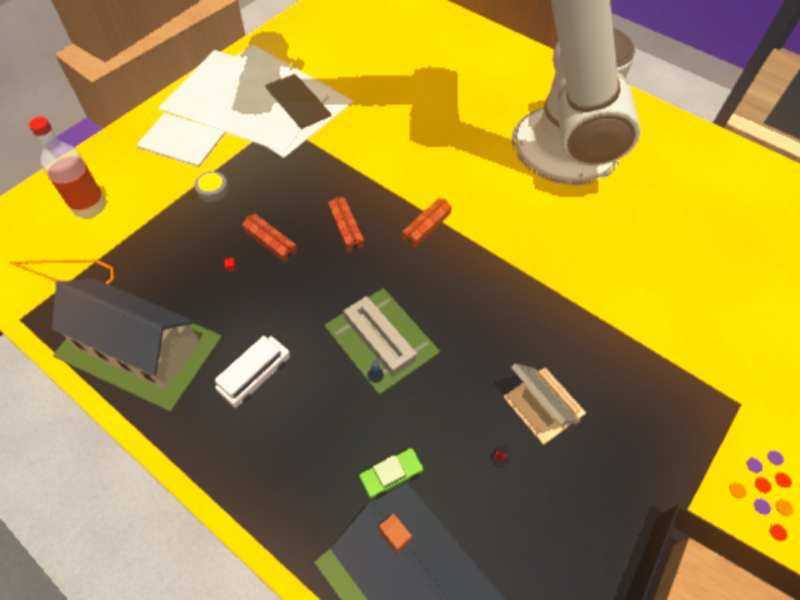

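```bash
python3 - <<'E'
from h import *
rows=[]
for n,cs in(('top0',[(148,202),(252,183),(359,196)]),('sc0',[(349,258),(245,218),(172,151)])):
  im=cv2.imread(f'pics/{n}.png');r=[]
  for x,y in cs:
    r.append(cv2.resize(im[y-37:y+38,x-33:x+33],None,fx=4,fy=4,interpolation=cv2.INTER_CUBIC))
    print(n,x-33,y-37)
  rows.append(np.hstack(r))
cv2.imwrite('pics/comp.png',np.vstack(rows))
E
```

```text
top0 115 165
top0 219 146
top0 326 159
sc0 316 221
sc0 212 181
sc0 139 114
```

View pics/comp.png

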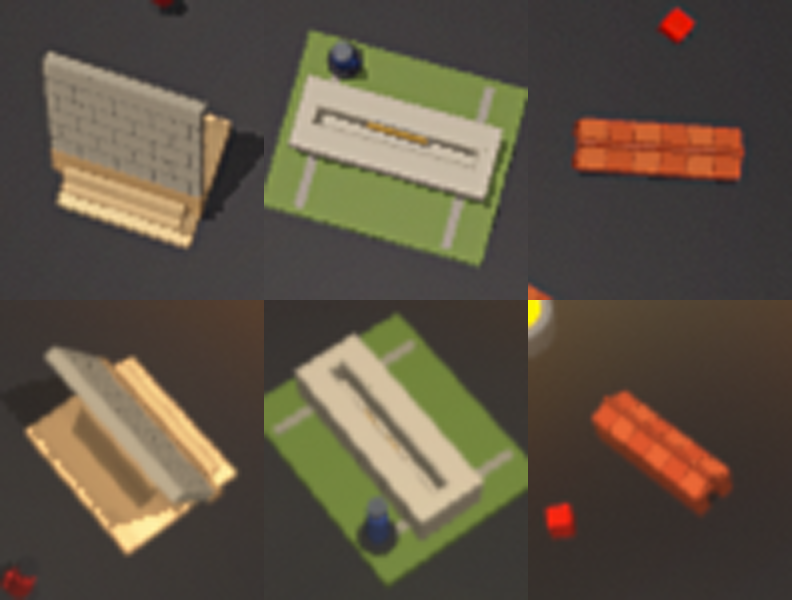

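```bash
cat > m.py <<'E'
from h import *
def T(k,p):  # composite px -> original px
    o={('t',0):(115,165),('t',1):(219,146),('t',2):(326,159),('s',0):(316,221),('s',1):(212,181),('s',2):(139,114)}
    x,y=p; i=int(x//264); oy=0 if y<300 else 300
    ox,oyy=o[(k,i)]; return ((x-264*i)/4+ox-.375,(y-oy)/4+oyy-.375)
np.set_printoptions(precision=4,suppress=True)
E
python3 - <<'E'
from m import *
q=lambda k,ps,z:on_plane({'t':'top0','s':'sc0'}[k],[T(k,p) for p in ps],z)
def ang(a,b): d=b-a; return np.degrees(np.arctan2(d[1],d[0])),np.linalg.norm(d)
c=q('t',[(310,30),(527.9,88),(483,265),(264,206)],.006);print('tile top',c[:,:2],c.mean(0),ang(c[1],c[0]),ang(c[2],c[3]),ang(c[2],c[1]))
p=q('t',[(312,77),(502,128),(487,190),(292,146)],.032);print('plinth',p[:,:2],p.mean(0))
s=q('t',[(318,115),(478,158)],.032);print('slot top',s,s.mean(0),ang(s[1],s[0]))
s=q('s',[(340,366),(440,485)],.032);print('slot sc',s,s.mean(0),ang(s[1],s[0]))
k=q('t',[(578,120),(742,128),(740,180),(576,172)],.021);print('coping top',k[:,:2],k.mean(0),ang(k[1],k[0]),ang(k[2],k[3]),ang(k[2],k[1]))
print('ridge',q('t',[(577,147),(742,153)],.027))
k=q('s',[(594,418),(626,394),(730,470),(703,498)],.021);print('coping sc',k[:,:2],k.mean(0))
print('rack fr sc',q('s',[(127,553),(27,430)],0))
from itertools import chain
print('wall A (left top)',tri([('top0',T('t',(46,55)))]+[('sc0',T('s',(200,490)))]))
print('wall B',tri([('top0',T('t',(206,103)))]+[('sc0',T('s',(48,351)))]))
print('figs',on_plane('top0',[(245*.64,256*.64)],.03),on_plane('top0',[(373*.64,250*.64)],.03),on_plane('top0',[(568*.64,258*.64)],.016))
E
```

```text
tile top [[ 0.6547  0.0498]
 [ 0.6192 -0.0957]
 [ 0.5015 -0.0685]
 [ 0.5366  0.0763]] [ 0.578  -0.0095  0.006 ] (np.float64(76.3129940644328), np.float64(0.14969913735956542)) (np.float64(76.37622896397782), np.float64(0.14896817606513052)) (np.float64(-13.022806864865489), np.float64(0.12080524566949034))
plinth [[ 0.6191  0.0456]
 [ 0.5889 -0.0779]
 [ 0.5486 -0.0691]
 [ 0.5739  0.0571]] [ 0.5826 -0.0111  0.032 ]
slot top [[ 0.5945  0.041   0.032 ]
 [ 0.5691 -0.0629  0.032 ]] [ 0.5818 -0.011   0.032 ] (np.float64(76.27918400854892), np.float64(0.10687606030239578))
slot sc [[ 0.5671 -0.0592  0.032 ]
 [ 0.5932  0.0406  0.032 ]] [ 0.5801 -0.0093  0.032 ] (np.float64(-104.66764648491888), np.float64(0.10316516857032736))
coping top [[ 0.5654 -0.2344]
 [ 0.5628 -0.3403]
 [ 0.5291 -0.3388]
 [ 0.5316 -0.2333]] [ 0.5472 -0.2867  0.021 ] (np.float64(88.61195881087853), np.float64(0.10592379682892737)) (np.float64(88.64093093707011), np.float64(0.10558548369816417)) (np.float64(-2.4716716299403845), np.float64(0.033761303127529986))
ridge [[ 0.5473 -0.2327  0.027 ]
 [ 0.5461 -0.3385  0.027 ]]
coping sc [[ 0.5595 -0.3377]
 [ 0.5305 -0.336 ]
 [ 0.5334 -0.2342]
 [ 0.5618 -0.2321]] [ 0.5463 -0.285   0.021 ]
rack fr sc [[0.5629 0.2847 0.    ]
 [0.535  0.1988 0.    ]]
wall A (left top) [0.5654 0.2922 0.1172]
wall B [0.5414 0.193  0.1106]
figs [[0.6175 0.2378 0.03  ]] [[0.6328 0.0251 0.03  ]] [[ 0.6294 -0.3014  0.016 ]]
```

```bash
cat > wall.py <<'E'
from m import *
from scipy.optimize import least_squares
def pts(p,L):
    x,y,z,yaw=p; d=np.array([np.cos(yaw),np.sin(yaw),0]); l=np.array([-np.sin(yaw),np.cos(yaw),0]); Z=np.array([0,0,1])
    up=np.cos(.6)*Z+np.sin(.6)*d; n=np.cos(.6)*d-np.sin(.6)*Z  # n: back normal
    o=np.array([x,y,z]); return np.array([o+a*n+b*l+c*up for a,b,c in L])
E
python3 - <<'E'
from wall import *
L=[(.004,.05,.11),(.004,-.05,.11)]
ob={'top0':[T('t',(48,53)),T('t',(207,100))],'sc0':[T('s',(180,500)),T('s',(48,352))]}
f=lambda p:np.concatenate([(proj(n,pts(p,L))-ob[n]).ravel() for n in ob])
r=least_squares(f,[.5,.24,.02,-.24],x_scale=.01);print(r.x,np.degrees(r.x[3]),f(r.x))
P=r.x;np.save('wall.npy',P)
C=[(a,b,c) for a in(-.004,.004) for b in(-.05,.05) for c in (0,.11)]
ims=[]
for n,(x,y) in(('top0',(148,202)),('sc0',(349,258))):
  im=cv2.imread(f'pics/{n}.png');s=6
  cr=cv2.resize(im[y-40:y+40,x-33:x+33],None,fx=s,fy=s,interpolation=cv2.INTER_CUBIC)
  v=(proj(n,pts(P,C))-[x-33,y-40]+.5)*s
  for i in range(8):
    for j in range(i):
      if sum(np.array(C[i])!=np.array(C[j]))==1: cv2.line(cr,tuple(int(k) for k in v[i]),tuple(int(k) for k in v[j]),(0,0,255) if C[i][0]==C[j][0]==-.004 else (255,255,0),1)
  ims.append(cr)
cv2.imwrite('pics/ov.png',np.hstack(ims))
E
```

```text
[ 0.493   0.2595  0.0214 -0.2716] -15.564007693200882 [-0.5656  0.0934 -0.824   0.474  -0.7174 -0.5091 -0.5691  0.4059]
```

View pics/ov.png

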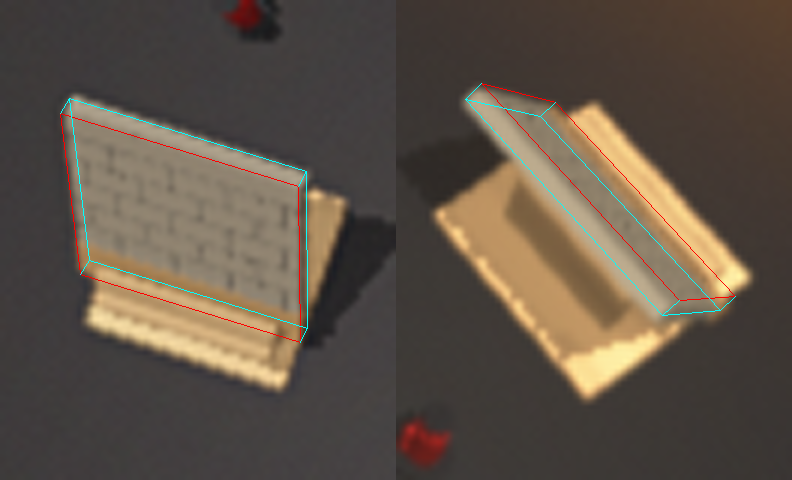

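```bash
cat > go.py <<'E'
from wall import *
from scipy.spatial.transform import Rotation as Ro
def cur(): o=arm.get_obs(); return np.array(o['position']),Ro.from_quat(o['eef_rot']),o
def rot(tz,ty):
    tz=tz/np.linalg.norm(tz); ty=ty-tz*(ty@tz); ty/=np.linalg.norm(ty)
    return Ro.from_matrix(np.c_[np.cross(ty,tz),ty,tz])
def tell(pos,R,lab=''):
    p,Rc,o=cur()
    for s in (R,R*Ro.from_euler('z',180,degrees=True)):
        print(lab,'shift',np.round((pos-p)*1e3,1),'turn',np.round((s*Rc.inv()).as_rotvec(degrees=True),2))
def st():
    p,R,o=cur(); print('t',round(o['t'],2),p,'tz',R.apply([0,0,1]),'ty',R.apply([0,1,0]),'F',o['ft_force'],'M',o['wrist_torque'],'op',round(o['opening']*1e3,1),'q',o['qpos'])
def wallgrasp(P,h):
    c=pts(P,[(0,0,h)])[0]; up=pts(P,[(0,0,1)])[0]-pts(P,[(0,0,0)])[0]; n=pts(P,[(1,0,0)])[0]-pts(P,[(0,0,0)])[0]
    return c,rot(-up,-n)
E
python3 - <<'E'
from go import *
P=np.load('wall.npy')
for h in(.16,.072): tell(*wallgrasp(P,h),h); print(wallgrasp(P,h)[0])
E
```

```text
0.16 shift [356.  818.2 -77. ] turn [23.9  26.28 51.77]
0.16 shift [356.  818.2 -77. ] turn [ -31.36   28.5  -122.  ]
[0.58   0.2352 0.1535]
0.072 shift [ 308.2  831.6 -149.6] turn [23.9  26.28 51.77]
0.072 shift [ 308.2  831.6 -149.6] turn [ -31.36   28.5  -122.  ]
[0.5321 0.2486 0.0808]
```

Call:
{"fn": "apply_moves", "kwargs": {
  "rows": [
    [[45,356,818,0,23.9,26.28,51.77],[45,356,818,0,23.9,26.28,51.77],[45,356,818,0,23.9,26.28,51.77],[45,356,818,0,23.9,26.28,51.77],[45,356,818,0,23.9,26.28,51.77],[45,356,818,0,23.9,26.28,51.77],[45,356,818,0,23.9,26.28,51.77],[45,356,818,0,23.9,26.28,51.77]]
  ]
}}

```text
t: 0.95
position: [0.3846, -0.2143, 0.2301]
eef_rot: [-0.579, 0.759, 0.236, -0.18]
ft_force: [1.3, 0.7, -0.2]
opening: 0.0454
gripper_force: 0.0
```

```bash
python3 - <<'E'
from go import *
st()
tell(*wallgrasp(np.load('wall.npy'),.16))
E
```

```text
t 0.95 [ 0.3846 -0.2143  0.2301] tz [-0.5466  0.1506 -0.8237] ty [-0.7945  0.2176  0.567 ] F [ 1.3303  0.7441 -0.201 ] M [-0.3116 -1.1998 -0.0077] op 45.4 q [-0.1756  0.3935 -0.0994 -0.0531 -1.6786 -0.0814]
 shift [195.4 449.5 -76.6] turn [-0.08 -0.14 -0.22]
 shift [195.4 449.5 -76.6] turn [ 98.04 -27.16 148.25]
```

Call:
{"fn": "apply_moves", "kwargs": {
  "rows": [
    [[45,195,449,-30,0,0,0],[45,195,449,-30,0,0,0],[45,195,449,-30,0,0,0],[45,195,449,-30,0,0,0],[45,195,449,-30,0,0,0],[45,195,449,-30,0,0,0],[45,195,449,-30,0,0,0],[45,195,449,-30,0,0,0]]
  ]
}}

```text
t: 1.75
position: [0.5432, 0.1516, 0.2065]
eef_rot: [-0.578, 0.761, 0.235, -0.178]
ft_force: [1.1, -0.4, 0.8]
opening: 0.0452
gripper_force: 0.0
```

Call:
{"fn": "apply_moves", "kwargs": {
  "rows": [
    [[45,30,70,-31,0,0,0],[45,30,70,-31,0,0,0],[45,30,70,-31,0,0,0],[45,30,70,-31,0,0,0]]
  ]
}}

```text
t: 2.15
position: [0.5725, 0.2198, 0.1747]
eef_rot: [-0.578, 0.761, 0.235, -0.18]
ft_force: [0.5, -0.9, -0.1]
opening: 0.0451
gripper_force: 0.0
```

```bash
python3 - <<'E'
from go import *
st()
P=np.load('wall.npy')
tell(*wallgrasp(P,.16)); tell(*wallgrasp(P,.072))
im=grab('wrist','w1')['color']
C=[(a,b,.11) for a in(-.004,.004) for b in(-.05,.05)]
v=proj('w1',pts(P,C));print(v)
for p in v: cv2.circle(im,tuple(int(round(k)) for k in p),3,(0,0,255),1)
cv2.imwrite('pics/w1b.png',cv2.resize(im,(800,600),interpolation=cv2.INTER_CUBIC))
E
```

```text
t 2.15 [0.5725 0.2198 0.1747] tz [-0.5445  0.1495 -0.8253] ty [-0.7951  0.2214  0.5646] F [ 0.512  -0.8898 -0.0597] M [-0.344  -1.0958 -0.0022] op 45.1 q [ 0.4322  0.6783  0.3808 -0.3782 -1.7425 -0.6784]
 shift [  7.6  15.4 -21.2] turn [ 0.09 -0.03 -0.07]
 shift [  7.6  15.4 -21.2] turn [ 97.96 -27.09 148.56]
 shift [-40.3  28.7 -93.8] turn [ 0.09 -0.03 -0.07]
 shift [-40.3  28.7 -93.8] turn [ 97.96 -27.09 148.56]
[[239.2039 160.3963]
 [241.257  303.1505]
 [226.2483 160.3969]
 [229.7484 303.1531]]
```

View pics/w1b.png

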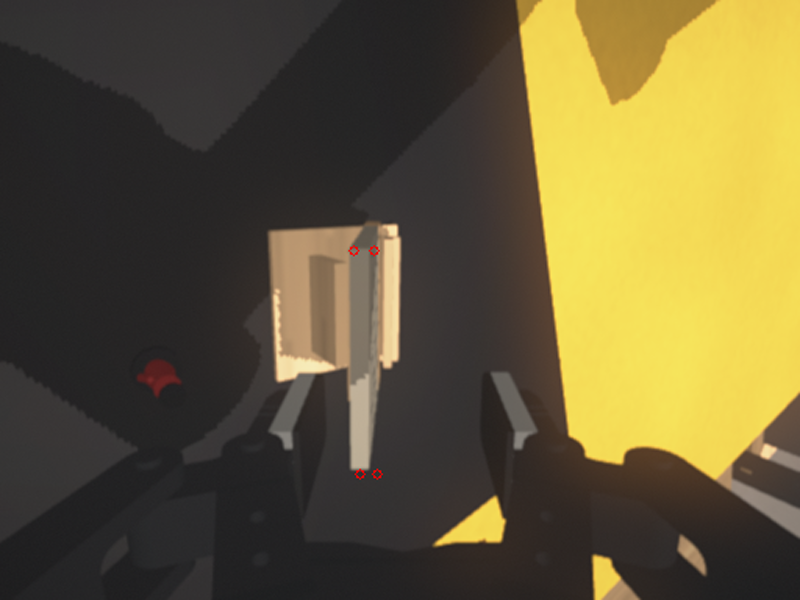

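Call:
{"fn": "apply_moves", "kwargs": {
  "rows": [
    [[45,10,15,-23,-0.54,0.15,-0.82],[45,10,15,-23,-0.54,0.15,-0.82],[45,-6,19.5,-47,-0.54,0.15,-0.82],[45,-22,24,-71,-0.54,0.15,-0.82],[45,-30,26,-83,-0.54,0.15,-0.82],[45,-38,28,-95,-0.54,0.15,-0.82],[45,-38,28,-95,-0.54,0.15,-0.82]]
  ]
}}

```text
t: 2.9
position: [0.5333, 0.2462, 0.0809]
eef_rot: [-0.571, 0.766, 0.234, -0.182]
ft_force: [0.8, 0.2, 0.5]
opening: 0.0451
gripper_force: 0.0
```

```bash
python3 - <<'E'
from go import *
st()
im=grab('wrist','w2')['color']
cv2.imwrite('pics/w2b.png',cv2.resize(im,(800,600),interpolation=cv2.INTER_CUBIC))
E
```

```text
t 2.9 [0.5333 0.2462 0.0809] tz [-0.5447  0.1506 -0.825 ] ty [-0.7896  0.2392  0.5651] F [0.828  0.1887 0.4625] M [-0.3155 -1.0661  0.0263] op 45.1 q [ 0.4867  0.7167  0.2067 -0.3988 -1.5268 -0.6632]
```

View pics/w2b.png

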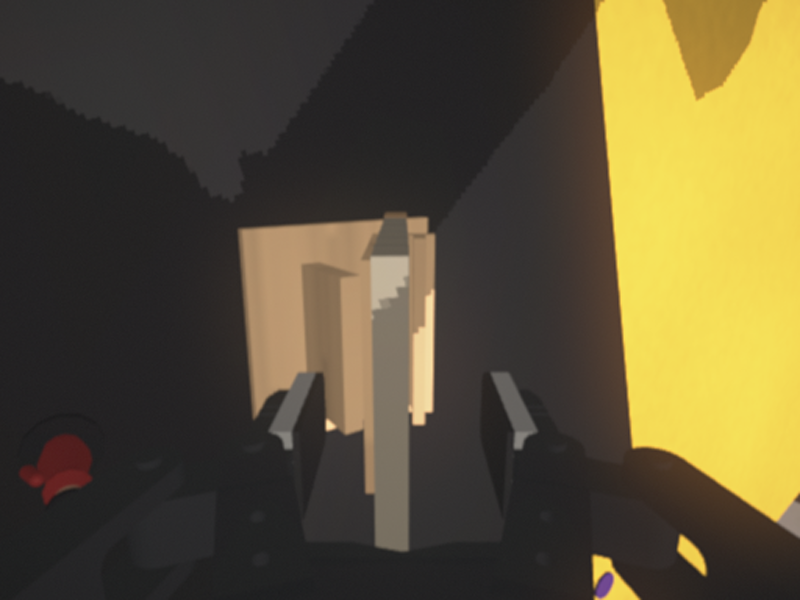

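```bash
python3 - <<'E'
from go import *
d=json.load(open('pics/w2.json'));K=np.array(d['intrinsics']);T=np.array(d['tool_from_camera'])
for z in(-.034,-.038,-.042):
  o=[]
  for u,v in((372,256),(409,256),(376,550),(409,550)):
    r=T[:3,:3]@np.linalg.solve(K,[u*.64-.2,v*.64-.2,1]);c=T[:3,3];o.append((c+r*(z-c[2])/r[2])*1e3)
  print(z,np.array(o)[:,:2].tolist())
E
```

```text
-0.034 [[48.47443438842855, -5.601211378082379], [48.47367185865907, 2.0173443747017297], [-23.396943693772265, -5.745584321971235], [-23.399915864829534, 2.2368415476956707]]
-0.038 [[49.174913943963475, -5.36753573075501], [49.1741796649087, 1.9687626550413768], [-20.033725084073723, -5.5065598489177505], [-20.03658714014278, 2.180127749447079]]
-0.042 [[49.87539349949841, -5.133860083427641], [49.874687471158325, 1.9201809353810242], [-16.670506474375195, -5.2675353758642665], [-16.673258415456054, 2.1234139511984873]]
```

Call:
{"fn": "apply_moves", "kwargs": {
  "rows": [
    [[45,1.4,-0.4,-1,0,0,0],[0,1.4,-0.4,-1,0,0,0],[0,1.4,-0.4,-1,0,0,0],[0,1.4,-0.4,-1,0,0,0],[0,1.4,-0.4,-1,0,0,0],[0,1.4,-0.4,-1,0,0,0],[0,1.4,-0.4,-1,0,0,0]]
  ],
  "grip_force": 80
}}

```text
t: 3.65
position: [0.5367, 0.247, 0.0805]
eef_rot: [-0.572, 0.766, 0.233, -0.18]
ft_force: [2.1, -1.4, 5.0]
opening: 0.007
gripper_force: 79.3
```

```bash
python3 - <<'E'
from go import *
st()
E
```

```text
t 3.65 [0.5367 0.247  0.0805] tz [-0.5417  0.1511 -0.8269] ty [-0.7919  0.2381  0.5623] F [ 2.1155 -1.3544  5.0277] M [-0.2181 -0.6941 -0.004 ] op 7.0 q [ 0.486   0.7202  0.2141 -0.3974 -1.5271 -0.6625]
```

Call:
{"fn": "apply_moves", "kwargs": {
  "rows": [
    [[0,11,-3,16.5,0,0,0],[0,27,-7.5,41,0,0,0],[0,49,-13.6,74,0,0,0],[0,49,-13.6,110,0,0,0],[0,49,-13.6,110,0,0,0]]
  ]
}}

```text
t: 4.15
position: [0.5878, 0.2339, 0.1943]
eef_rot: [-0.573, 0.767, 0.232, -0.176]
ft_force: [0.6, 1.0, -0.9]
opening: 0.0067
gripper_force: 78.5
```

```bash
python3 - <<'E'
from go import *
st()
y=np.radians(-13.7)
R=rot(np.array([0,0,-1.]),-np.array([np.cos(y),np.sin(y),0]))
tell(np.array([.581,-.0105,.20]),R)
E
```

```text
t 4.15 [0.5878 0.2339 0.1943] tz [-0.5343  0.1539 -0.8312] ty [-0.7967  0.2368  0.556 ] F [ 0.6348  0.9911 -0.8658] M [-0.3324 -1.2981  0.0006] op 6.7 q [ 0.4402  0.6886  0.4577 -0.3853 -1.789  -0.7251]
 shift [  -6.8 -244.4    5.7] turn [ -8.57 -32.68   2.69]
 shift [  -6.8 -244.4    5.7] turn [ -49.86   13.07 -169.69]
```

Call:
{"fn": "apply_moves", "kwargs": {
  "rows": [
    [[0,-7,-244,10,-8.57,-32.68,2.69],[0,-7,-244,10,-8.57,-32.68,2.69],[0,-7,-244,10,-8.57,-32.68,2.69],[0,-7,-244,10,-8.57,-32.68,2.69],[0,-7,-244,10,-8.57,-32.68,2.69],[0,-7,-244,10,-8.57,-32.68,2.69],[0,-7,-244,10,-8.57,-32.68,2.69]]
  ]
}}

```text
t: 4.85
position: [0.5774, -0.0111, 0.1992]
eef_rot: [-0.616, 0.788, 0.002, -0.005]
ft_force: [-1.3, 0.1, -1.9]
opening: 0.0066
gripper_force: 78.9
```

```bash
python3 - <<'E'
from go import *
st()
ims=[]
for n,(x,y) in(('top',(252,183)),('scene',(245,205)),):
  im=grab(n,n+'1')['color'];ims.append(cv2.resize(im[y-50:y+50,x-33:x+33],None,fx=6,fy=6,interpolation=cv2.INTER_CUBIC))
cv2.imwrite('pics/c1.png',np.hstack(ims)); grab('wrist','w3')
print(ims[0].shape)
y=np.radians(-13.7)
R=rot(np.array([0,0,-1.]),-np.array([np.cos(y),np.sin(y),0]))
tell(np.array([.581,-.0105,.20]),R)
E
```

```text
t 4.85 [ 0.5774 -0.0111  0.1992] tz [-0.0107 -0.0023 -0.9999] ty [-0.9703  0.2415  0.0098] F [-1.2573  0.0734 -1.9236] M [ 0.0547 -0.0168 -0.0143] op 6.6 q [ 0.2609  0.3345 -0.1521 -0.0006 -1.0951 -0.5045]
(600, 396, 3)
 shift [ 2.5 -1.2  0.9] turn [ 0.15 -0.6   0.11]
 shift [ 2.5 -1.2  0.9] turn [  -0.94   -0.23 -179.88]
```

View pics/c1.png

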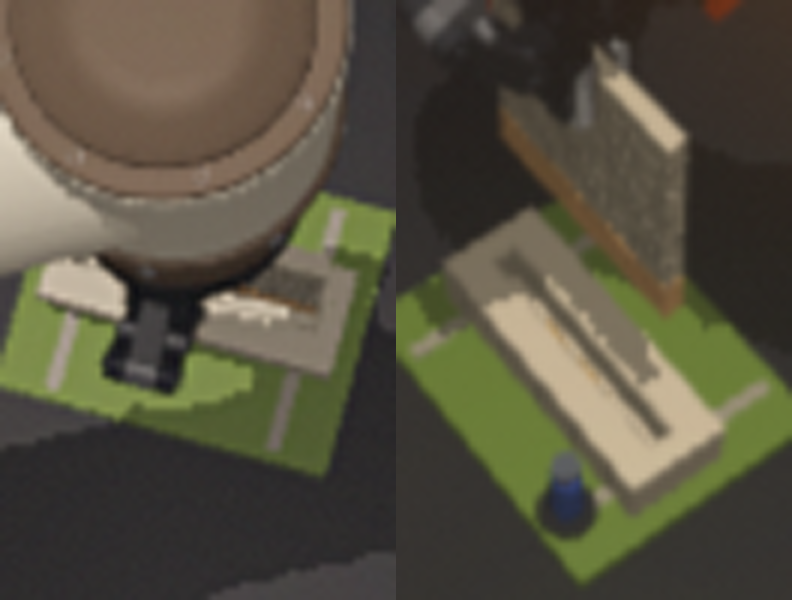

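```bash
python3 - <<'E'
from go import *
p=np.array([.5774,-.0111,.1992]);tz=np.array([-.0107,-.0023,-.9999]);n=np.array([.9703,-.2415,-.0098]);l=np.array([.2415,.9703,0])
for h in(.070,.072,.074):
  c=[p+tz*h+n*.004+s*l*.05 for s in(-1,1)]+[p-tz*(.11-h)+n*.004+s*l*.05 for s in(-1,1)]
  print(h,((proj('scene1',c)-[212,155]+.5)*6+[396,0]).round(0).tolist())
E
```

```text
0.07 [[498.0, 124.0], [659.0, 306.0], [485.0, -54.0], [665.0, 139.0]]
0.072 [[498.0, 127.0], [659.0, 308.0], [485.0, -51.0], [665.0, 143.0]]
0.074 [[498.0, 130.0], [659.0, 311.0], [486.0, -47.0], [665.0, 146.0]]
```

Call:
{"fn": "apply_moves", "kwargs": {
  "rows": [
    [[0,3.5,1,-40,0.15,-0.6,0.11],[0,3.5,1,-84,0.15,-0.6,0.11],[0,3.5,1,-84,0.15,-0.6,0.11],[0,3.5,1,-84,0.15,-0.6,0.11]]
  ]
}}

```text
t: 5.4
position: [0.5818, -0.0085, 0.1146]
eef_rot: [-0.618, 0.786, 0.0, -0.001]
ft_force: [0.2, 0.2, -0.6]
opening: 0.0071
gripper_force: 79.5
```

```bash
python3 - <<'E'
from go import *
st()
y=np.radians(-13.7)
R=rot(np.array([0,0,-1.]),-np.array([np.cos(y),np.sin(y),0]))
tell(np.array([.581,-.010,.1145]),R)
im=grab('scene','scene2')['color'];x,y=245,205
cv2.imwrite('pics/c2.png',cv2.resize(im[y-40:y+50,x-45:x+45],None,fx=6.6,fy=6.6,interpolation=cv2.INTER_CUBIC))
E
```

```text
t 5.4 [ 0.5818 -0.0085  0.1146] tz [-0.0021 -0.0011 -1.    ] ty [-0.9717  0.2363  0.0018] F [ 0.1713  0.2056 -0.6249] M [ 0.0269 -0.0016  0.0243] op 7.1 q [ 0.264   0.4213 -0.2547  0.0007 -0.8971 -0.5029]
 shift [-0.8 -1.5 -0.1] turn [ 0.06 -0.12 -0.03]
 shift [-0.8 -1.5 -0.1] turn [  0.19   0.1  179.97]
```

View pics/c2.png

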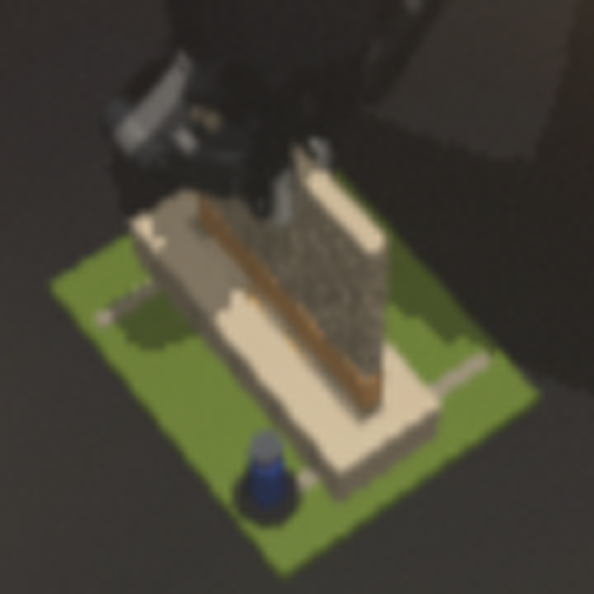

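Call:
{"fn": "apply_moves", "kwargs": {
  "rows": [
    [[0,-0.8,-1.5,-3,0,-0.1,0],[0,-0.8,-1.5,-7,0,-0.1,0],[0,-0.8,-1.5,-9,0,-0.1,0],[0,-0.8,-1.5,-11,0,-0.1,0],[0,-0.8,-1.5,-12,0,-0.1,0],[0,-0.8,-1.5,-13,0,-0.1,0],[0,-0.8,-1.5,-13,0,-0.1,0]]
  ]
}}

```text
t: 6.15
position: [0.5812, -0.0109, 0.1032]
eef_rot: [-0.617, 0.787, -0.001, 0.001]
ft_force: [0.9, -1.0, 1.1]
opening: 0.0071
gripper_force: 79.9
```

```bash
python3 - <<'E'
from go import *
st()
E
```

```text
t 6.15 [ 0.5812 -0.0109  0.1032] tz [ 0.0034 -0.0002 -1.    ] ty [-0.9713  0.238  -0.0033] F [ 0.8535 -1.014   1.0622] M [-0.0966 -0.1131 -0.0741] op 7.1 q [ 0.2602  0.4313 -0.2726  0.0014 -0.8637 -0.5015]
```

Call:
{"fn": "apply_moves", "kwargs": {
  "rows": [
    [[0,0,0,-1,0,0,0],[0,0,0,-2,0,0,0],[0,0,0,-3,0,0,0],[0,0,0,-3,0,0,0]]
  ]
}}

```text
t: 6.55
position: [0.5811, -0.0109, 0.0997]
eef_rot: [-0.617, 0.787, -0.001, 0.001]
ft_force: [2.0, -0.8, 0.5]
opening: 0.0068
gripper_force: 79.9
```

```bash
python3 - <<'E'
from go import *
st()
E
```

```text
t 6.55 [ 0.5811 -0.0109  0.0997] tz [ 0.003  -0.0001 -1.    ] ty [-0.9712  0.2382 -0.003 ] F [ 1.9979 -0.8408  0.5413] M [-0.0671 -0.2809 -0.1795] op 6.8 q [ 0.2602  0.4356 -0.2761  0.0012 -0.8562 -0.5015]
```

Call:
{"fn": "apply_moves", "kwargs": {
  "rows": [
    [[0,0,0,-2,0,0,0],[0,0,0,-4,0,0,0],[0,0,0,-5,0,0,0],[0,0,0,-5,0,0,0]]
  ]
}}

```text
t: 6.95
position: [0.581, -0.0109, 0.0945]
eef_rot: [-0.617, 0.787, -0.001, 0.001]
ft_force: [1.4, -0.4, -0.4]
opening: 0.007
gripper_force: 79.6
```

```bash
python3 - <<'E'
from go import *
st()
E
```

```text
t 6.95 [ 0.581  -0.0109  0.0945] tz [ 0.0027 -0.0001 -1.    ] ty [-0.9712  0.2381 -0.0027] F [ 1.3712 -0.4458 -0.3675] M [-0.1261 -0.5564 -0.2003] op 7.0 q [ 0.2603  0.4418 -0.2815  0.0011 -0.8449 -0.5014]
```

```bash
python3 - <<'E'
from go import *
im=grab('scene','scene3')['color'];x,y=245,215
cv2.imwrite('pics/c3.png',cv2.resize(im[y-40:y+40,x-45:x+45],None,fx=7,fy=7,interpolation=cv2.INTER_CUBIC))
p,R,o=cur();tz=R.apply([0,0,1]);n=-R.apply([0,1,0]);l=R.apply([1,0,0]);l=-l if l[1]<0 else l
for h in(.072,.065):
  c=[p+tz*h+n*.004+s*l*.05 for s in(-1,1)]+[p+tz*(h-.021)+n*.004+s*l*.05 for s in(-1,1)]+[p+tz*(h-.11)+n*a+l*.05 for a in(-.004,.004)]
  print(h,((proj('scene3',c)-[200,175]+.5)*7).round(0).tolist())
E
```

```text
0.072 [[205.0, 182.0], [377.0, 380.0], [203.0, 151.0], [378.0, 352.0], [404.0, 207.0], [384.0, 221.0]]
0.065 [[205.0, 172.0], [377.0, 371.0], [203.0, 141.0], [378.0, 343.0], [405.0, 196.0], [384.0, 209.0]]
```

View pics/c3.png

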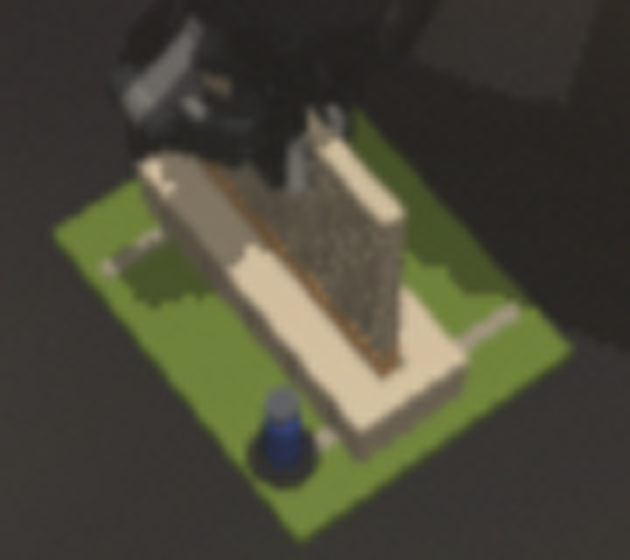

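Call:
{"fn": "apply_moves", "kwargs": {
  "rows": [
    [[0,0,0,-2,0,0,0],[0,0,0,-4,0,0,0],[0,0,0,-6,0,0,0],[0,0,0,-6,0,0,0]]
  ]
}}

```text
t: 7.4
position: [0.5811, -0.0108, 0.0886]
eef_rot: [-0.617, 0.787, -0.001, 0.001]
ft_force: [0.7, -0.4, -0.2]
opening: 0.0069
gripper_force: 79.7
```

```bash
python3 - <<'E'
from go import *
st()
E
```

```text
t 7.4 [ 0.5811 -0.0108  0.0886] tz [ 0.0029 -0.0002 -1.    ] ty [-0.9713  0.2379 -0.0028] F [ 0.6581 -0.3905 -0.1785] M [-0.1342 -0.6309 -0.2034] op 6.9 q [ 0.2604  0.4491 -0.2874  0.0012 -0.8316 -0.5014]
```

Call:
{"fn": "apply_moves", "kwargs": {
  "rows": [
    [[0,0,0,-2,0,0,0],[0,0,0,-4,0,0,0],[0,0,0,-5,0,0,0],[0,0,0,-5,0,0,0]]
  ]
}}

```text
t: 7.8
position: [0.5819, -0.0103, 0.0881]
eef_rot: [-0.618, 0.786, -0.002, 0.002]
ft_force: [-3.7, 4.9, 21.2]
opening: 0.0069
gripper_force: 83.0
```

Call:
{"fn": "apply_moves", "kwargs": {
  "rows": [
    [[0,0,0,-1,0,0,0],[0,0,0,-2,0,0,0],[0,0,0,-3,0,0,0],[0,0,0,-3,0,0,0]]
  ]
}}

```text
t: 8.2
position: [0.5823, -0.0102, 0.088]
eef_rot: [-0.619, 0.786, -0.003, 0.002]
ft_force: [-8.9, 5.0, 33.0]
opening: 0.0067
gripper_force: 85.0
```

```bash
python3 - <<'E'
from go import *
st()
im=grab('scene','scene4')['color'];x,y=245,215
cv2.imwrite('pics/c4.png',cv2.resize(im[y-40:y+40,x-45:x+45],None,fx=7,fy=7,interpolation=cv2.INTER_CUBIC))
E
```

```text
t 8.2 [ 0.5823 -0.0102  0.088 ] tz [ 0.0066 -0.0015 -1.    ] ty [-0.9721  0.2345 -0.0068] F [-8.8891  5.0058 32.977 ] M [ 1.0155  3.4786 -0.3039] op 6.7 q [ 0.2621  0.4501 -0.2889  0.0044 -0.8258 -0.5017]
```

View pics/c4.png

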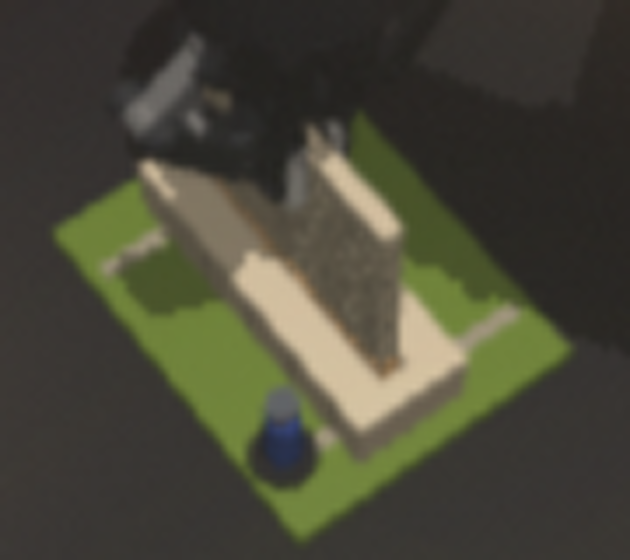

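```bash
python3 - <<'E'
from go import *
a,b=[cv2.resize(cv2.imread(f'pics/scene{i}.png'),None,fx=8,fy=8,interpolation=cv2.INTER_CUBIC) for i in(3,4)]
# wall end top corner around orig (200+388/7,175+215/7)
x,y=200+392/7,175+215/7
s=8;w=int(6*s);cx,cy=int(x*s),int(y*s)
t=a[cy-w:cy+w,cx-w:cx+w];S=int(8*s)
r=cv2.matchTemplate(b[cy-w-S:cy+w+S,cx-w-S:cx+w+S],t,cv2.TM_CCOEFF_NORMED)
_,m,_,l=cv2.minMaxLoc(r);print('moved px',(l[0]-S)/s,(l[1]-S)/s,m)
X=np.array([.594,.038,.1325])
for dx,dz in((0,-.0065),(.0015,-.0065),(.0015,-.009),(.0015,-.012)):
  print(dx,dz,proj('scene4',X+[dx,0,dz])-proj('scene4',X))
E
```

```text
moved px -0.125 2.0 0.9868938326835632
0 -0.0065 [[-0.0712  1.4823]]
0.0015 -0.0065 [[-0.494   1.9469]]
0.0015 -0.009 [[-0.5201  2.5113]]
0.0015 -0.012 [[-0.5513  3.1849]]
```

```bash
python3 - <<'E'
from go import *
for k in(3,4):
  im=cv2.imread(f'pics/scene{k}.png').astype(int)
  for u in (244,248,252,254,255):
    print(k,u,[(v,*im[v,u,::-1]) for v in range(int(227-(255-u)*1.15)-5,int(227-(255-u)*1.15)+5)])
E
```

```text
3 244 [(209, np.int64(91), np.int64(83), np.int64(69)), (210, np.int64(90), np.int64(83), np.int64(68)), (211, np.int64(84), np.int64(77), np.int64(64)), (212, np.int64(86), np.int64(79), np.int64(66)), (213, np.int64(95), np.int64(85), np.int64(68)), (214, np.int64(118), np.int64(97), np.int64(70)), (215, np.int64(118), np.int64(94), np.int64(65)), (216, np.int64(124), np.int64(100), np.int64(72)), (217, np.int64(148), np.int64(128), np.int64(100)), (218, np.int64(190), np.int64(170), np.int64(141))]
3 248 [(213, np.int64(97), np.int64(89), np.int64(75)), (214, np.int64(94), np.int64(87), np.int64(72)), (215, np.int64(93), np.int64(86), np.int64(71)), (216, np.int64(89), np.int64(82), np.int64(68)), (217, np.int64(91), np.int64(84), np.int64(69)), (218, np.int64(94), np.int64(84), np.int64(68)), (219, np.int64(98), np.int64(83), np.int64(63)), (220, np.int64(109), np.int64(87), np.int64(60)), (221, np.int64(127), np.int64(105), np.int64(78)), (222, np.int64(165), np.int64(146), np.int64(118))]
3 252 [(218, np.int64(87), np.int64(80), np.int64(67)), (219, np.int64(84), np.int64(78), 
[... 3277 characters left out ...]
, np.int64(97), np.int64(77)), (227, np.int64(118), np.int64(99), np.int64(74)), (228, np.int64(140), np.int64(118), np.int64(89)), (229, np.int64(186), np.int64(167), np.int64(136))]
4 255 [(222, np.int64(100), np.int64(92), np.int64(77)), (223, np.int64(107), np.int64(98), np.int64(82)), (224, np.int64(104), np.int64(96), np.int64(80)), (225, np.int64(108), np.int64(98), np.int64(80)), (226, np.int64(130), np.int64(108), np.int64(80)), (227, np.int64(134), np.int64(108), np.int64(75)), (228, np.int64(162), np.int64(138), np.int64(106)), (229, np.int64(197), np.int64(178), np.int64(146)), (230, np.int64(209), np.int64(192), np.int64(159)), (231, np.int64(211), np.int64(194), np.int64(161))]
```

Call:
{"fn": "apply_moves", "kwargs": {
  "rows": [
    [[0,0,0,3,0,0,0],[0,0,0,6,0,0,0],[0,0,0,6,0,0,0]]
  ]
}}

```text
t: 8.55
position: [0.5814, -0.0107, 0.0884]
eef_rot: [-0.618, 0.787, -0.001, 0.002]
ft_force: [-1.1, 1.8, 9.9]
opening: 0.0068
gripper_force: 81.3
```

```bash
python3 - <<'E'
from go import *
st()
E
```

```text
t 8.55 [ 0.5814 -0.0107  0.0884] tz [ 0.0042 -0.0002 -1.    ] ty [-0.9715  0.2372 -0.0041] F [-1.0557  1.7903  9.8742] M [ 0.3835  0.6032 -0.2215] op 6.8 q [ 0.2607  0.4492 -0.288   0.0018 -0.8296 -0.5014]
```

Call:
{"fn": "apply_moves", "kwargs": {
  "rows": [
    [[30,0,0,1,0,0,0],[30,0,0,1,0,0,0],[30,0,0,1,0,0,0],[30,0,0,20,0,0,0],[30,0,0,50,0,0,0],[0,0,0,50,0,0,0],[0,0,0,50,0,0,0],[0,0,0,50,0,0,0]]
  ],
  "grip_force": 40
}}

```text
t: 9.35
position: [0.58, -0.0111, 0.1356]
eef_rot: [-0.617, 0.787, -0.0, -0.0]
ft_force: [0.6, 0.3, 0.3]
opening: -0.0001
gripper_force: 0.0
```

```bash
python3 - <<'E'
from go import *
st()
E
```

```text
t 9.35 [ 0.58   -0.0111  0.1356] tz [ 0.     -0.0004 -1.    ] ty [-0.9712  0.2383 -0.0001] F [0.5635 0.2861 0.2627] M [0.033  0.0086 0.0189] op -0.1 q [ 0.2602  0.3944 -0.2369  0.0005 -0.9396 -0.5011]
```

Touch the wall's top with the shut tips to learn its height.

Call:
{"fn": "apply_moves", "kwargs": {
  "rows": [
    [[0,0,0,-6,0,0,0],[0,0,0,-9,0,0,0],[0,0,0,-11,0,0,0],[0,0,0,-13,0,0,0],[0,0,0,-14,0,0,0],[0,0,0,-14,0,0,0]]
  ]
}}

```text
t: 9.95
position: [0.5808, -0.011, 0.1226]
eef_rot: [-0.617, 0.787, -0.001, 0.001]
ft_force: [-0.2, 0.5, 0.5]
opening: 0.0003
gripper_force: 0.0
```

```bash
python3 - <<'E'
from go import *
st()
E
```

```text
t 9.95 [ 0.5808 -0.011   0.1226] tz [ 0.0022 -0.0003 -1.    ] ty [-0.9713  0.2379 -0.0022] F [-0.15    0.4831  0.4629] M [-0.0169  0.0096 -0.0185] op 0.3 q [ 0.2603  0.4089 -0.2515  0.0011 -0.9084 -0.5012]
```

Call:
{"fn": "apply_moves", "kwargs": {
  "rows": [
    [[0,0,0,-1,0,0,0],[0,0,0,-2,0,0,0],[0,0,0,-3,0,0,0],[0,0,0,-4,0,0,0],[0,0,0,-4,0,0,0]]
  ]
}}

```text
t: 10.45
position: [0.5822, -0.0105, 0.1201]
eef_rot: [-0.618, 0.787, -0.002, 0.002]
ft_force: [-0.3, 1.5, 5.2]
opening: -0.0002
gripper_force: 2.4
```

```bash
python3 - <<'E'
from go import *
st()
E
```

```text
t 10.45 [ 0.5822 -0.0105  0.1201] tz [ 0.006   0.0003 -1.    ] ty [-0.9714  0.2372 -0.0058] F [-0.2826  1.4829  5.1666] M [0.5244 0.0185 0.0331] op -0.2 q [ 0.2607  0.412  -0.2539  0.0017 -0.899  -0.5013]
```

Call:
{"fn": "apply_moves", "kwargs": {
  "rows": [
    [[0,0,0,40,0,0,0],[60,0,0,80,0,0,0],[60,0,0,120,0,0,0],[60,0,0,150,0,0,0],[60,0,0,150,0,0,0],[60,0,0,150,0,0,0]]
  ]
}}

```text
t: 11.05
position: [0.5806, -0.0108, 0.2689]
eef_rot: [-0.617, 0.787, -0.001, 0.001]
ft_force: [0.2, -0.1, -1.2]
opening: 0.0597
gripper_force: 0.0
```

```bash
python3 - <<'E'
from go import *
st()
im=grab('wrist','w5')['color']
d=json.load(open('pics/w5.json'));print(np.array(d['tool_from_camera']))
c=np.array([.5812,-.0105]);y=np.radians(-13.7);n=np.array([np.cos(y),np.sin(y)]);l=np.array([-n[1],n[0]])
print(proj('w5',[np.r_[c+a*n*.004+b*l*.05,.12] for a in(-1,1) for b in (-1,1)]))
# rectified profiles
im=im.astype(np.float32)
def samp(a,b,z=.12):
    X=np.array([np.r_[c+ai*n+bi*l,z] for ai,bi in zip(a,b)]);uv=proj('w5',X).astype(np.float32)
    return cv2.remap(im,uv[:,:1],uv[:,1:],cv2.INTER_LINEAR)[:,0].mean(1).round().astype(int)
for b in(-.04,-.02,.02,.04):
    a=np.arange(-.014,.0141,.001);print('across b',b,list(samp(a,a*0+b)))
for e in(-1,1):
    b=e*np.arange(.042,.0581,.001);print('end',e,list(samp(b*0,b)),list(samp(b*0-.002,b)))
E
```

```text
t 11.05 [ 0.5806 -0.0108  0.2689] tz [ 0.0029  0.0006 -1.    ] ty [-0.9712  0.2382 -0.0027] F [ 0.1966 -0.065  -1.1667] M [-0.0031  0.0259 -0.0596] op 59.7 q [ 0.2603  0.2838 -0.0452  0.0002 -1.2387 -0.5009]
[[ 0.0007 -0.9641 -0.2655  0.0673]
 [ 1.      0.0005  0.0006  0.0009]
 [-0.0005 -0.2655  0.9641 -0.1425]
 [ 0.      0.      0.      1.    ]]
[[260.8858 124.2833]
 [260.6892 235.0988]
 [251.3847 124.2893]
 [251.9998 235.0976]]
across b -0.04 [np.int64(212), np.int64(212), np.int64(213), np.int64(206), np.int64(174), np.int64(143), np.int64(137), np.int64(136), np.int64(132), np.int64(135), np.int64(137), np.int64(137), np.int64(137), np.int64(137), np.int64(136), np.int64(136), np.int64(134), np.int64(145), np.int64(183), np.int64(208), np.int64(212), np.int64(212), np.int64(212), np.int64(212), np.int64(211), np.int64(211), np.int64(211), np.int64(211), np.int64(211)]
across b -0.02 [np.int64(211), np.int64(211), np.int64(211), np.int64(210), np.int64(187), np.int64(146), np.int64(135), np.int64(136), np.int64(153), np.int64(199), np.int64(212), np.int64(212), np.int64(212), np.i
[... 1433 characters left out ...]
37), np.int64(137), np.int64(137), np.int64(134), np.int64(120), np.int64(102), np.int64(95), np.int64(94), np.int64(97), np.int64(110), np.int64(123), np.int64(121), np.int64(127), np.int64(136)]
end 1 [np.int64(203), np.int64(204), np.int64(203), np.int64(203), np.int64(203), np.int64(203), np.int64(204), np.int64(201), np.int64(185), np.int64(139), np.int64(87), np.int64(68), np.int64(68), np.int64(68), np.int64(68), np.int64(68), np.int64(68)] [np.int64(203), np.int64(203), np.int64(203), np.int64(203), np.int64(204), np.int64(204), np.int64(203), np.int64(202), np.int64(186), np.int64(141), np.int64(88), np.int64(68), np.int64(69), np.int64(69), np.int64(68), np.int64(67), np.int64(67)]
```

Call:
{"fn": "apply_moves", "kwargs": {
  "rows": [
    [[60,-34,-275,0,0,0.1,12.4],[60,-34,-275,0,0,0.1,12.4],[60,-34,-275,0,0,0.1,12.4],[60,-34,-275,-30,0,0.1,12.4],[60,-34,-275,-60,0,0.1,12.4],[60,-34,-275,-97,0,0.1,12.4],[60,-34,-275,-97,0,0.1,12.4],[60,-34,-275,-97,0,0.1,12.4]]
  ]
}}

```text
t: 11.9
position: [0.5433, -0.2866, 0.1659]
eef_rot: [-0.697, 0.717, 0.005, -0.002]
ft_force: [-0.1, 0.0, -0.1]
opening: 0.0598
gripper_force: 0.0
```

```bash
python3 - <<'E'
from go import *
st()
im=grab('wrist','w6')['color']
hsv=cv2.cvtColor(im,cv2.COLOR_BGR2HSV);h,s,v=cv2.split(hsv)
m=(((h<14)|(h>172))&(s>110)&(v>60)).astype(np.uint8)
n,lab,stt,cen=cv2.connectedComponentsWithStats(m)
for i in np.argsort(-stt[1:,4])[:4]+1:
  cnt=cv2.findContours((lab==i).astype(np.uint8),0,1)[0][0]
  r=cv2.minAreaRect(cnt);b=cv2.boxPoints(r);w=on_plane('w6',b,.021);print(stt[i],r,'\n',w[:,:2]*1e3,w.mean(0))
K,R,t=cam('w6');print('camera',-R.T@t)
E
```

```text
t 11.9 [ 0.5433 -0.2866  0.1659] tz [-0.0104  0.0038 -0.9999] ty [-0.9996  0.0274  0.0105] F [-0.0894  0.0441 -0.0698] M [ 0.0034 -0.041   0.0507] op 59.8 q [-0.2229  0.4229 -0.1034 -0.0016 -1.0554  0.1963]
[ 230  120   39  123 4195] ((249.0, 181.0), (122.0, 38.0), 90.0) 
 [[ 562.0189 -339.8499]
 [ 530.6074 -338.9913]
 [ 532.6246 -230.0434]
 [ 567.3101 -231.1386]] [ 0.5481 -0.285   0.021 ]
[ 350  207   63   70 2196] ((379.5282897949219, 240.34906005859375), (42.79697036743164, 59.894309997558594), 35.39479446411133) 
 [[ 461.8524 -217.4576]
 [ 432.9608 -263.7808]
 [ 399.5049 -239.2429]
 [ 427.6632 -190.8117]] [ 0.4305 -0.2278  0.021 ]
[142 155  28  26 462] ((155.61537170410156, 167.07691955566406), (21.07860565185547, 22.742706298828125), 33.690067291259766) 
 [[ 640.7333 -299.4973]
 [ 628.1755 -315.4086]
 [ 614.3522 -305.0132]
 [ 626.8302 -288.7862]] [ 0.6275 -0.3022  0.021 ]
[395 360  28  17 270] ((408.27447509765625, 368.9653015136719), (28.966896057128906, 14.901605606079102), 8.746162414550781) 
 [[406.066  -78.2831]
 [405.2232 -96.566 ]
 [375.2316 -90.0396]
 [375.6508 -71.5637]] [ 0.3905 -0.0841  0.021 ]
camera [ 0.542  -0.3542  0.3081]
```

```bash
python3 - <<'E'
from go import *
im=cv2.imread('pics/w6.png')
hsv=cv2.cvtColor(im,cv2.COLOR_BGR2HSV);h,s,v=cv2.split(hsv)
m=(((h<14)|(h>172))&(s>110)&(v>60))
for r in range(118,246,8 ):
  c=np.where(m[r,200:300])[0]+200
  if len(c): w=on_plane('w6',[(c[0]-.5,r),(c[-1]+.5,r)],.021)*1e3; print(r,c[0],c[-1],w[:,:2].round(1).tolist(),'mid',w[:,:2].mean(0).round(1))
for z in(0,.021,.027): print(z,(on_plane('w6',[(249,119.5),(249,242.5)],z)*1e3).round(1).tolist())
print(list(im[114:126,249,2]),list(im[114:126,240,2]),list(im[236:248,249,2]),list(im[236:248,238,2]))
E
```

```text
126 230 268 [[562.7, -335.0], [530.3, -334.1]] mid [ 546.5 -334.6]
134 230 268 [[563.0, -328.4], [530.4, -327.5]] mid [ 546.7 -328. ]
142 231 268 [[562.5, -321.8], [530.5, -320.9]] mid [ 546.5 -321.3]
150 231 268 [[562.8, -315.1], [530.6, -314.1]] mid [ 546.7 -314.6]
158 230 268 [[564.0, -308.3], [530.8, -307.3]] mid [ 547.4 -307.8]
166 230 267 [[564.3, -301.4], [531.8, -300.4]] mid [ 548.  -300.9]
174 230 267 [[564.7, -294.4], [531.9, -293.4]] mid [ 548.3 -293.9]
182 231 267 [[564.1, -287.3], [532.0, -286.3]] mid [ 548.1 -286.8]
190 230 267 [[565.4, -280.1], [532.2, -279.2]] mid [ 548.8 -279.7]
198 230 267 [[565.7, -272.9], [532.3, -271.9]] mid [ 549.  -272.4]
206 231 267 [[565.2, -265.5], [532.4, -264.5]] mid [ 548.8 -265. ]
214 231 266 [[565.6, -258.0], [533.5, -257.1]] mid [ 549.5 -257.5]
222 231 266 [[565.9, -250.5], [533.6, -249.5]] mid [ 549.8 -250. ]
230 231 266 [[566.3, -242.8], [533.8, -241.8]] mid [ 550.  -242.3]
238 231 266 [[566.7, -235.0], [533.9, -234.0]] mid [ 550.3 -234.5]
0 [[546.6, -338.8, 0.0], [550.6, -221.0, 0.0]]
0.021 [[546.3, -339.8, 21.0], [550.0, -230.1, 21.0]]
0.027 [[546.2, -340.1, 27.0], [549.8, -232.7, 27.0]]
[np.uint8(86), np.uint8(86), np.uint8(86), np.uint8(86), np.uint8(86), np.uint8(87), np.uint8(97), np.uint8(136), np.uint8(180), np.uint8(206), np.uint8(216), np.uint8(216)] [np.uint8(104), np.uint8(89), np.uint8(85), np.uint8(86), np.uint8(85), np.uint8(96), np.uint8(142), np.uint8(199), np.uint8(228), np.uint8(232), np.uint8(230), np.uint8(230)] [np.uint8(206), np.uint8(205), np.uint8(205), np.uint8(205), np.uint8(206), np.uint8(199), np.uint8(166), np.uint8(115), np.uint8(93), np.uint8(92), np.uint8(92), np.uint8(91)] [np.uint8(247), np.uint8(248), np.uint8(248), np.uint8(219), np.uint8(139), np.uint8(110), np.uint8(106), np.uint8(98), np.uint8(94), np.uint8(92), np.uint8(92), np.uint8(92)]
```

Call:
{"fn": "apply_moves", "kwargs": {
  "rows": [
    [[60,4,1,-45,-0.1,-0.4,-0.6],[60,4,1,-90,-0.1,-0.4,-0.6],[60,4,1,-110,-0.1,-0.4,-0.6],[60,4,1,-110,-0.1,-0.4,-0.6]]
  ]
}}

```text
t: 12.35
position: [0.5497, -0.2833, 0.0595]
eef_rot: [-0.695, 0.719, -0.001, 0.001]
ft_force: [-0.6, 0.3, 0.1]
opening: 0.0601
gripper_force: 0.0
```

```bash
python3 - <<'E'
from go import *
st()
y=np.radians(-2.2)
tell(np.array([.5483,-.2857,.004]),rot(np.array([0,0,-1.]),-np.array([np.cos(y),np.sin(y),0])))
E
```

```text
t 12.35 [ 0.5497 -0.2833  0.0595] tz [ 0.0025 -0.0001 -1.    ] ty [-0.9995  0.0329 -0.0025] F [-0.6345  0.3186  0.0805] M [0.0062 0.0403 0.0644] op 60.1 q [-0.2147  0.5374 -0.2161 -0.0005 -0.8149  0.1821]
 shift [ -1.4  -2.4 -55.5] turn [ 0.01  0.14 -0.31]
 shift [ -1.4  -2.4 -55.5] turn [ -0.22   0.01 179.69]
```

Call:
{"fn": "apply_moves", "kwargs": {
  "rows": [
    [[60,-1,-2.4,-30,0,0.1,-0.3],[60,-1,-2.4,-48,0,0.1,-0.3],[60,-1,-2.4,-55,0,0.1,-0.3],[60,-1,-2.4,-55,0,0.1,-0.3],[60,-1,-2.4,-55,0,0.1,-0.3]]
  ]
}}

```text
t: 12.85
position: [0.5516, -0.2874, 0.0089]
eef_rot: [-0.693, 0.721, -0.004, 0.002]
ft_force: [-0.3, 0.7, 0.9]
opening: 0.0604
gripper_force: 0.0
```

Call:
{"fn": "apply_moves", "kwargs": {
  "rows": [
    [[15,0,0,0,0,0,0],[15,0,0,0,0,0,0],[15,0,0,0,0,0,0],[15,0,0,0,0,0,0],[15,0,0,0,0,0,0]]
  ],
  "grip_force": 40
}}

```text
t: 13.35
position: [0.5508, -0.2876, 0.0082]
eef_rot: [-0.693, 0.721, -0.004, 0.002]
ft_force: [-0.4, 1.1, 5.7]
opening: 0.0293
gripper_force: 40.4
```

```bash
python3 - <<'E'
from go import *
st()
E
```

```text
t 13.35 [ 0.5508 -0.2876  0.0082] tz [ 0.0082 -0.0026 -1.    ] ty [-0.9992  0.039  -0.0083] F [-0.4323  1.1105  5.684 ] M [ 0.3529  0.1376 -0.0072] op 29.3 q [-0.2207  0.6062 -0.2516  0.0011 -0.7044  0.1809]
```

Call:
{"fn": "apply_moves", "kwargs": {
  "rows": [
    [[15,0,0,10,0,0,0],[15,0,0,40,0,0,0],[15,0,0,85,0,0,0],[15,0,0,130,0,0,0],[15,0,0,175,0,0,0],[15,0,0,175,0,0,0]]
  ]
}}

```text
t: 13.95
position: [0.5535, -0.2889, 0.1902]
eef_rot: [-0.693, 0.721, -0.01, 0.005]
ft_force: [0.5, 0.0, -0.7]
opening: 0.029
gripper_force: 39.8
```

```bash
cat > tgt.py <<'E'
from go import *
tz0=np.array([.0082,-.0026,-1]);ty0=np.array([-.9992,.039,-.0083]);R0=rot(tz0,ty0)
R1=Ro.from_euler('z',-11.6,degrees=True)*R0
yw=np.radians(-13.8);n=np.array([np.cos(yw),np.sin(yw),0]);l=np.array([-n[1],n[0],0])
C=np.array([.5812,-.0105,0])-.0006*n+.0009*l   # wall centre
def target(zb): return C-.0019*l+np.array([0,0,.0082+zb])
E
python3 - <<'E'
from tgt import *
st(); tell(target(.165),R1)
E
```

```text
t 13.95 [ 0.5535 -0.2889  0.1902] tz [ 0.0202 -0.0073 -0.9998] ty [-0.9991  0.0383 -0.0204] F [ 0.539   0.0229 -0.6783] M [-0.0272 -0.0119 -0.0184] op 29.0 q [-0.221   0.4032 -0.0715  0.003  -1.0748  0.1812]
 shift [ 26.9 277.6 -17. ] turn [  0.34   0.66 -11.63]
 shift [ 26.9 277.6 -17. ] turn [ -2.31   1.07 168.35]
```

Call:
{"fn": "apply_moves", "kwargs": {
  "rows": [
    [[15,27,277,0,0.2,0.4,-11.6],[15,27,277,0,0.2,0.4,-11.6],[15,27,277,0,0.2,0.4,-11.6],[15,27,277,0,0.2,0.4,-11.6],[15,27,277,0,0.2,0.4,-11.6],[15,27,277,-10,0.2,0.4,-11.6],[15,27,277,-17,0.2,0.4,-11.6],[15,27,277,-17,0.2,0.4,-11.6]]
  ]
}}

```text
t: 14.75
position: [0.5756, -0.0098, 0.1632]
eef_rot: [-0.617, 0.787, 0.002, -0.002]
ft_force: [-0.5, -0.9, -1.1]
opening: 0.0289
gripper_force: 39.8
```

Call:
{"fn": "apply_moves", "kwargs": {
  "rows": [
    [[15,0,0,-5,0,0,0],[15,0,0,-10,0,0,0],[15,0,0,-10,0,0,0],[15,0,0,-10,0,0,0]]
  ]
}}

```text
t: 15.15
position: [0.5769, -0.0112, 0.1548]
eef_rot: [-0.616, 0.788, 0.001, -0.0]
ft_force: [1.0, 0.1, -0.3]
opening: 0.0294
gripper_force: 39.8
```

```bash
python3 - <<'E'
from tgt import *
st(); tell(target(.135),R1)
E
```

```text
t 15.15 [ 0.5769 -0.0112  0.1548] tz [-0.0011  0.0012 -1.    ] ty [-0.9706  0.2409  0.0013] F [ 0.9779  0.0832 -0.2501] M [-0.0028 -0.049  -0.0451] op 29.4 q [ 0.2605  0.3701 -0.2195 -0.0017 -0.982  -0.5029]
 shift [  3.5  -0.2 -11.6] turn [-0.31 -0.49  0.1 ]
 shift [  3.5  -0.2 -11.6] turn [   0.58   -0.27 -179.9 ]
```

Call:
{"fn": "apply_moves", "kwargs": {
  "rows": [
    [[15,3.5,0,-5,-0.3,-0.5,0],[15,3.5,0,-11,-0.3,-0.5,0],[15,3.5,0,-11,-0.3,-0.5,0],[15,3.5,0,-11,-0.3,-0.5,0],[15,3.5,0,-11,-0.3,-0.5,0]]
  ]
}}

```text
t: 15.65
position: [0.5806, -0.0103, 0.1439]
eef_rot: [-0.617, 0.787, -0.004, 0.002]
ft_force: [-0.8, 0.4, -0.8]
opening: 0.0289
gripper_force: 39.8
```

```bash
python3 - <<'E'
from tgt import *
st(); tell(target(.120),R1)
im=grab('scene','scene6')['color']
# coping in-hand: red mask near, report end extents vs prediction
p,R,o=cur(); l1=R.apply([-1,0,0]); print(proj('scene6',[np.r_[(p+l1*(.0019+s*.052)+a*n)[:2],p[2]-.0082+h] for s in(-1,1) for a,h in((.015,0),(.015,.021))]).round(1).tolist())
hsv=cv2.cvtColor(im,cv2.COLOR_BGR2HSV);h,s,v=cv2.split(hsv)
m=(((h<14)|(h>172))&(s>110)&(v>40)).astype(np.uint8);m[:, :190]=0
k,lab,stt,cen=cv2.connectedComponentsWithStats(m);print([x.tolist() for x in stt[1:] if x[4]>20])
E
```

```text
t 15.65 [ 0.5806 -0.0103  0.1439] tz [ 0.008 -0.004 -1.   ] ty [-0.9709  0.2394 -0.0087] F [-0.8166  0.4332 -0.8252] M [ 0.0618 -0.0508  0.0328] op 28.9 q [ 0.2643  0.3827 -0.234   0.0073 -0.9474 -0.5104]
 shift [ -0.2  -1.1 -15.7] turn [-0.01  0.03  0.02]
 shift [ -0.2  -1.1 -15.7] turn [   1.4    -0.74 -179.97]
[[223.6, 177.4], [223.2, 172.0], [251.8, 209.3], [251.9, 204.4]]
[[337, 0, 16, 8, 52], [209, 125, 17, 37, 327], [265, 128, 24, 26, 310], [239, 175, 26, 34, 477], [340, 190, 125, 121, 1055], [316, 288, 9, 8, 51], [496, 303, 10, 9, 67], [484, 306, 9, 9, 66], [431, 323, 8, 18, 44], [418, 324, 14, 25, 115], [243, 329, 21, 26, 322], [493, 336, 11, 10, 79]]
```

Call:
{"fn": "apply_moves", "kwargs": {
  "rows": [
    [[15,0,-1,-6,0,0,0],[15,0,-1,-12,0,0,0],[15,0,-1,-16,0,0,0],[15,0,-1,-20,0,0,0],[15,0,-1,-22,0,0,0],[15,0,-1,-22,0,0,0]]
  ]
}}

```text
t: 16.3
position: [0.5802, -0.0114, 0.1214]
eef_rot: [-0.617, 0.787, -0.004, 0.001]
ft_force: [0.7, -0.7, -2.1]
opening: 0.0286
gripper_force: 39.8
```

```bash
python3 - <<'E'
from tgt import *
st(); tell(target(.104),R1)
E
```

```text
t 16.3 [ 0.5802 -0.0114  0.1214] tz [ 0.007  -0.0041 -1.    ] ty [-0.9708  0.2396 -0.0078] F [ 0.6664 -0.6748 -2.0582] M [-0.0082 -0.0099 -0.0108] op 28.6 q [ 0.2625  0.4072 -0.2604  0.0074 -0.8975 -0.5091]
 shift [ 0.2  0.  -9.2] turn [-0.   -0.03  0.03]
 shift [ 0.2  0.  -9.2] turn [   1.3    -0.75 -179.96]
```

Bottom at about 113 mm, free of contact, so astride the wall. Lowering to seat.

Call:
{"fn": "apply_moves", "kwargs": {
  "rows": [
    [[15,0,0,-3,0,0,0],[15,0,0,-6,0,0,0],[15,0,0,-8,0,0,0],[15,0,0,-9.5,0,0,0],[15,0,0,-10.5,0,0,0],[15,0,0,-10.5,0,0,0]]
  ]
}}

```text
t: 16.9
position: [0.581, -0.0114, 0.1122]
eef_rot: [-0.617, 0.787, -0.004, 0.002]
ft_force: [-0.6, -1.0, 3.8]
opening: 0.0293
gripper_force: 40.2
```

```bash
python3 - <<'E'
from tgt import *
st(); tell(target(.104),R1)
E
```

```text
t 16.9 [ 0.581  -0.0114  0.1122] tz [ 0.0093 -0.0042 -0.9999] ty [-0.9709  0.2393 -0.01  ] F [-0.5825 -0.9959  3.8132] M [-0.166   0.2125  0.0237] op 29.3 q [ 0.2623  0.4179 -0.2707  0.0084 -0.8744 -0.5093]
 shift [-0.6  0.1 -0. ] turn [-0.    0.1   0.01]
 shift [-0.6  0.1 -0. ] turn [   1.51   -0.75 -179.98]
```

Call:
{"fn": "apply_moves", "kwargs": {
  "rows": [
    [[36,0,0,0,0,0,0],[50,0,0,0,0,0,0],[60,0,0,0,0,0,0],[60,0,0,0,0,0,0],[60,0,0,30,0,0,0],[60,0,0,70,0,0,0],[60,0,0,115,0,0,0],[60,0,0,160,0,0,0]]
  ]
}}

```text
t: 17.7
position: [0.58, -0.0113, 0.2728]
eef_rot: [-0.617, 0.787, -0.004, 0.002]
ft_force: [0.8, -0.3, 0.2]
opening: 0.06
gripper_force: 0.0
```

Call:
{"fn": "apply_moves", "kwargs": {
  "rows": [
    [[60,0,0,20,0,0,0],[60,0,0,20,0,0,0],[60,0,0,20,0,0,0],[60,0,0,20,0,0,0]]
  ]
}}

```text
t: 18.1
position: [0.5796, -0.0113, 0.2894]
eef_rot: [-0.617, 0.787, -0.003, 0.0]
ft_force: [0.2, 0.2, -0.7]
opening: 0.0603
gripper_force: 0.0
```

```bash
python3 - <<'E'
from tgt import *
st()
im=grab('wrist','w8')['color'];hsv=cv2.cvtColor(im,cv2.COLOR_BGR2HSV);h,s,v=cv2.split(hsv)
m=(((h<14)|(h>172))&(s>110)&(v>50)).astype(np.uint8)
k,lab,stt,cen=cv2.connectedComponentsWithStats(m);print([x.tolist() for x in stt[1:] if x[4]>300])
i=1+np.argmax(stt[1:,4]);M=lab==i
r=cv2.minAreaRect(cv2.findContours(M.astype(np.uint8),0,1)[0][0]);print(r)
rows=np.where(M.any(1))[0]
for rr in(rows[5],rows.mean().astype(int),rows[-6]):
  c=np.where(M[rr])[0];w=on_plane('w8',[(c[0]-.5,rr),(c[-1]+.5,rr)],.125)-C;print(rr,c[0],c[-1],(w@n*1e3).round(1),(w@l*1e3).round(1))
u=np.where(M)[1].mean()
for z in(.104,.125,.131): print(z,((on_plane('w8',[(u,rows[0]-.5),(u,rows[-1]+.5)],z)-C)@l*1e3).round(1))
f=grab('scene','scene8')['color'];t2=grab('top','top8')['color']
# bystanders unchanged? compare masks by diff around them
for nme,a,b,pts_ in(('top','top0','top8',[(157,164),(239,160),(363,165),(424,205),(296,118),(198,121)]),):
  A,B=[cv2.imread(f'pics/{q}.png').astype(int) for q in(a,b)]
  for x,y in pts_: print((x,y),np.abs(A[y-8:y+8,x-8:x+8]-B[y-8:y+8,x-8:x+8]).mean().round(1))
# coping ends vs predicted in scene
print(proj('scene8',[C+s*.052*l+a*n+[0,0,z] for s in(-1,1) for a,z in((.015,.104),(.015,.125),(-.015,.125))]).round(1).tolist())
hsv=cv2.cvtColor(f,cv2.COLOR_BGR2HSV);h,s,v=cv2.split(hsv);m=(((h<14)|(h>172))&(s>110)&(v>40)).astype(np.uint8)
k,lab,stt,cen=cv2.connectedComponentsWithStats(m);print([x.tolist() for x in stt[1:] if x[4]>200])
E
```

```text
t 18.1 [ 0.5796 -0.0113  0.2894] tz [ 0.0042 -0.0042 -1.    ] ty [-0.9708  0.2397 -0.0051] F [ 0.2129  0.245  -0.6697] M [-0.0002 -0.0036  0.0021] op 60.3 q [ 0.2625  0.2704 -0.0149  0.0054 -1.2826 -0.5061]
[[312, 0, 33, 16, 340], [392, 16, 106, 51, 3130], [240, 122, 35, 115, 3772]]
((257.0, 179.0), (114.0, 34.0), 90.0)
127 241 274 [ 14.1 -16.1] [-49. -49.]
179 241 273 [ 14.8 -15.8] [-1.8 -1.8]
231 241 273 [ 15.5 -16.4] [49.6 49.6]
0.104 [-52.8  63.8]
0.125 [-53.8  55.3]
0.131 [-54.1  52.8]
(157, 164) 59.8
(239, 160) 36.5
(363, 165) 2.1
(424, 205) 3.0
(296, 118) 4.2
(198, 121) 54.6
[[223.9, 184.7], [223.5, 179.7], [234.0, 173.2], [251.2, 216.0], [251.4, 211.4], [262.1, 204.1]]
[[31, 101, 34, 34, 529], [257, 128, 54, 68, 887], [223, 173, 40, 43, 782], [307, 174, 160, 138, 2214], [243, 329, 21, 26, 322]]
```

```bash
python3 - <<'E'
from h import *
A,B=[cv2.imread(f'pics/{q}.png') for q in('sc0','scene8')]
for nm,x,y in(('red',320,292),('blue',241,237),('car',250,302),('bus',161,237),('die',146,169),('tape',135,119)):
  t=A[y-11:y+11,x-11:x+11];r=cv2.matchTemplate(B[y-19:y+19,x-19:x+19],t,cv2.TM_CCOEFF_NORMED);_,m,_,l=cv2.minMaxLoc(r);print(nm,l[0]-8,l[1]-8,round(m,3))
print(arm.job_done())
E
```

```text
red 0 0 0.996
blue 0 0 1.0
car 0 0 1.0
bus 0 0 1.0
die 0 0 0.999
tape 0 0 1.0
the job is handed in; nothing more can be done
None
```

The job is handed in: the wall is pressed fully home in the plinth slot (a touch on its top edge read 120 mm, as it should). The coping sits fully down astride it, centred along the wall to about 1 mm by camera, and the bystanders have not moved.

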